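Draw the brass packing strip from under the test block

TASK

Draw the brass packing strip straight out from under the steel test block that rests on it, so that the block settles on its stand where it was, not dragged away, lifted or tipped over. Then lay the strip gently, flat, on the middle of the blue mat, without letting it drop. Leave the other block, on the black strip, as it is.

Things in the scene. Friction and masses are not known exactly. Their poses are not given: they have to be found in the camera images.
- brass_strip: Brass-coloured strip 110 (x) x 30 (y) x 6 mm, 150 g, origin mid-underside. Lies level on a stand's top, 30 mm above the bench, +x end under the block. The -x end juts out towards the robot, 40 mm past the stand, free below and beside: grip across the width, 40 mm from the origin. Comes out level along its -x between two fixed pins (gap 42 mm): 65 mm frees it, 90 is ample.
- block: Steel test block on the brass strip: flange 50 (x) x 72 (y) x 22 mm, round boss on top, 38 mm tall in all, 0.5 to 1 kg. Origin mid-underside, 36 mm above the bench; axes as the strip's within 4 degrees. Two upright 20 mm pins fixed on the stand, a few mm before its -x face, hold it back as the strip is pulled; it then sinks 6 mm on to the stand.
- other_block: Identical steel block on an identical stand, resting on a black strip: leave it alone. Origin at the centre of its underside, 36 mm above the bench. The two stands may be either way round, left and right. Stands: 90 x 100 mm, 30 mm high, cream with a steel top, fixed.
- mat: Flat blue mat fixed to the bench between the two stands, 160 (x) x 120 (y) mm, 4 mm thick. Origin at the centre of its underside, so its top is 4 mm above it. The strip may lie on it at any angle.

How it is judged:
By the outcome, as a careful person would: the job done as asked, in the order asked, and still so for the second after the job is handed in, with the robot touching nothing.
It also fails if it takes over 43 s, if anything falls off the work surface, if the arm or the gripper's body presses on something with over 40 N, if the wrist force passes 120 N, or if a joint passes its speed limit or range.

ROBOT

A 6-joint arm with a two-finger parallel gripper is mounted at the origin on the work surface. World frame = base frame: x ahead of the robot, y to its left, z up, the work surface at z = 0. Lengths are in m, angles in rad, forces in N, time in s.
With the tool pointing down it reaches from about 0.25 to 0.725 m from the base axis. Payload 4 kg.
Tool frame: the origin (TCP) lies at the very end of the fingers, on their centre line; the grasp point (between the pads) lies 19 mm behind it; z points along the fingers, y is the line along which they close (so a half turn about z gives the same grasp; the last joint's range is limited). The gripper opens to 85 mm and grips with 20 to 120 N. Pads are 22 mm wide; open, the fingers measure 114 mm over their backs; the gripper's body (76 mm by 85 mm) begins 54 mm behind the grasp point. The pads swing forward as they close: fully open they stand 13 mm farther back than shut.
Start: joints at [1.307, 0.241, 0.005, 1.335, 0, 1.571], TCP at [0.13, 0.483, 0.231] pointing down, gripper open.
Joint ranges: [-2.72, 2.72], [-1.05, 1.87], [-1.09, 1.28], [-1.99, 2.15], [-1.42, 1.44], [-3.14, 3.14]. Speed limits (rad/s): [2.79, 2.79, 3.14, 3.14, 3.14, 3.14].

INTERFACE

Orientations are given as a unit quaternion [x, y, z, w].
In Python, from workcell import bot, vision, workorder gives the robot as it stands.
- The arm moves only by the shell command python3 -m creep 'ROWS' [OPENING]. ROWS is JSON, a list of rows, each a list of 2 entries, a list of its own where there are three numbers: the shift along the tool's x, y, z in mm, then the turn, a rotation vector about the tool's x, y, z in rad. In form: [[[dx, dy, dz], [wx, wy, wz]], ...]. A call has 1 to 12 rows; each row shifts and turns the commanded pose from where the row before left it, along the tool's axes as they then stand; what a row does not reach is not made up. A row lasts 1/8 s, in which the tool goes at most 62.5 mm and 10.7 degrees, less where a joint would pass 70% of its speed; a pose out of reach is approached as far as the arm can. A call is refused whole if a number of a shift passes 62.5 or a number of a turn 0.188, either way. A call with a gripper value outside its range is refused whole. OPENING is the finger opening in mm, from 0 to 85.4, set as the call begins (- or left out, the last holds). The fingers move at their own pace and stop on an object; the grip force is fixed at half the most. Time passes only in rows, so rows that do not move let the fingers close. It gives the time, the measured TCP pose, the force, the opening and the grip force at its end, in the units of the state.
- bot.get_obs(): the state, without advancing time (a new reading comes with each control period).
- vision.camera(name): name is "side" or "top" or "wrist"; returns a dict with "image" (400x640x3 uint8, blue, green, red), "z_map" (400x640 float32, m along the optical axis (not along the pixel's ray), 0 where there is no reading), "K" (3x3 intrinsics, pixels), "rvec" (rotation vector, rad) and "tvec" (3), from world to camera coordinates, as OpenCV has them; the wrist camera has in their place "tool_from_camera" (4x4, takes a point from camera to tool coordinates, whose origin is the TCP and whose axes are the flange's). Camera axes: x right, y down, z forward; pixel columns grow to the right and rows downward; lengths in m; the calibration is good to about 2 mm. A picture is of the moment at which its call begins: read the wrist's pose just before it.
- workorder.job_done(): hands the job in; it is judged then, once.
Trained networks look in a picture, given as the dict that the camera call returned (one of the last four; its "shot" number tells which), for a name from the list of things; names that differ only in an ending like _2 or _b are one class to them, and where a whole thing is asked for, a point or a joint stands for the part that bears it (a point fixed in the world has none). Each returns a list of dicts, best first, with "score" (0 to 1); they miss things now and then, are a little off and sometimes report something else, mostly with a low value. They report only what shows in the picture. A call takes as long as a camera call.
- vision.spot_in(picture, query): "position" ([column, row] in pixels, amid what is visible of it).
- vision.place_of(picture, query): "position" ([column, row] in pixels: a listed point, or the origin of a listed thing).
The state is a dict: "clock": time; "joint_pos": joint angles; "joint_vel": joint speeds; "tau": joint torques, N m; "eef_pos": TCP position; "tool_rot": TCP orientation; "ft_force": force on the tool from outside, world axes, zero at the start; "ft_torque": the same for the moment, N m; "grip_width": finger opening in m; "grasp_force": force on a finger pad.
Only numpy, scipy, OpenCV 4.12 (cv2) and the standard library are available. Lean on these libraries where they do the work, as an engineer would, in place of code of your own. Each camera call takes 0.05 s, during which the arm holds its last target. There are 200 camera calls.

## Working session

There is one attempt and no reset: what is moved stays moved. The work goes in short steps, Python scripts to look and compute and a shell command to move; the robot and the scene stay as the last step left them, time stands still between calls to the robot, and variables do not carry over. Pictures are saved under pics/ and viewed, at most 13 in all, crops included, and the job is handed in when it is done.

```bash
mkdir -p pics; cat > h.py <<'E'
import numpy as np, cv2
from workcell import bot, vision, workorder
from scipy.spatial.transform import Rotation as R
def w2c(p):
    T=np.eye(4)
    if "rvec" in p:
        T[:3,:3]=cv2.Rodrigues(np.array(p["rvec"],float))[0]; T[:3,3]=np.ravel(p["tvec"]); return T
    o=p["obs"]; W=np.eye(4); W[:3,:3]=R.from_quat(o["tool_rot"]).as_matrix(); W[:3,3]=o["eef_pos"]
    return np.linalg.inv(W@np.array(p["tool_from_camera"]))
def shot(n):
    o=bot.get_obs(); p=vision.camera(n); p["obs"]=o; return p
def net(p): return {k:v for k,v in p.items() if k!="obs"}
def ray(p,uv):
    C=np.linalg.inv(w2c(p)); d=C[:3,:3]@np.linalg.inv(p["K"])@np.array([uv[0],uv[1],1.]); return C[:3,3],d
def atz(p,uv,z):
    c,d=ray(p,uv); return c+d*(z-c[2])/d[2]
def depth(p):
    v,u=np.mgrid[:400,:640]; z=p["z_map"]; K=p["K"]
    P=np.stack([(u-K[0,2])/K[0,0]*z,(v-K[1,2])/K[1,1]*z,z],-1); C=np.linalg.inv(w2c(p))
    return P@C[:3,:3].T+C[:3,3]
def tri(l):
    A=0;b=0
    for p,uv in l:
        c,d=ray(p,uv); d=d/np.linalg.norm(d); M=np.eye(3)-np.outer(d,d); A=A+M; b=b+M@c
    return np.linalg.solve(A,b)
E
python3 - <<'E'
from h import *
np.set_printoptions(precision=4,suppress=True)
ps={n:shot(n) for n in("top","side")}
for q in("brass_strip","block","mat"):
  for n,p in ps.items():
    W=depth(p)
    for f in("spot_in","place_of"):
      for r in getattr(vision,f)(net(p),q)[:3]:
        u,v=r["position"]; print(q,n,f,round(r["score"],2),np.round([u,v],1),W[int(v),int(u)])
cv2.imwrite("pics/a.png",np.vstack([ps["top"]["image"],ps["side"]["image"]])[:, :][:800])
cv2.imwrite("pics/top.png",ps["top"]["image"]);cv2.imwrite("pics/side.png",ps["side"]["image"])
o=bot.get_obs();print(o["clock"],R.from_quat(o["tool_rot"]).as_matrix(),o["eef_pos"])
E
```

```text
brass_strip top spot_in 0.9 [418.3 236.6] [ 0.5399 -0.2399  0.036 ]
brass_strip top place_of 0.71 [420.7 225.1] [ 0.5663 -0.2437  0.0343]
brass_strip side spot_in 0.71 [346. 283.] [ 0.5479 -0.2498  0.0369]
brass_strip side place_of 0.71 [359.2 280.8] [ 0.5739 -0.2484  0.0332]
block top spot_in 0.65 [419.6 235.6] [ 0.5425 -0.2422  0.0356]
block top place_of 0.77 [422.7 208.5] [ 0.5966 -0.238   0.0751]
block side spot_in 0.8 [374.1 268.9] [ 0.5927 -0.2618  0.069 ]
block side place_of 0.61 [370.2 273.9] [ 0.5872 -0.26    0.0571]
mat top spot_in 0.77 [319.1 227.7] [ 0.5458 -0.0128  0.0018]
mat top place_of 0.69 [319.  229.8] [ 0.5397 -0.0132  0.0091]
mat side spot_in 0.85 [297.6 219.4] [ 0.5412 -0.0137  0.0023]
mat side place_of 0.68 [302.8 219.1] [ 0.5514 -0.0176  0.0023]
0.7 [[-0.9654  0.2608  0.    ]
 [ 0.2608  0.9654  0.    ]
 [-0.      0.     -1.    ]] [0.1304 0.4827 0.2313]
```

View pics/top.png

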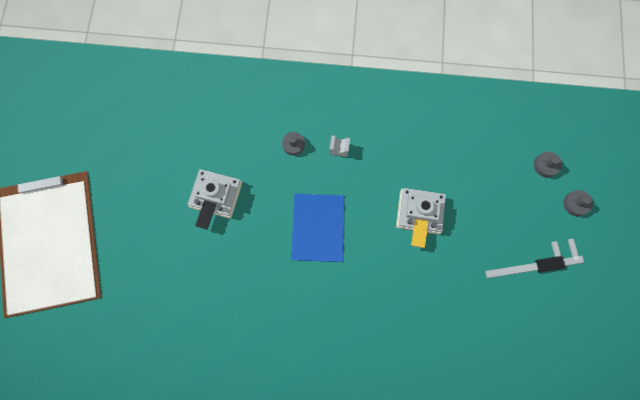

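View pics/side.png

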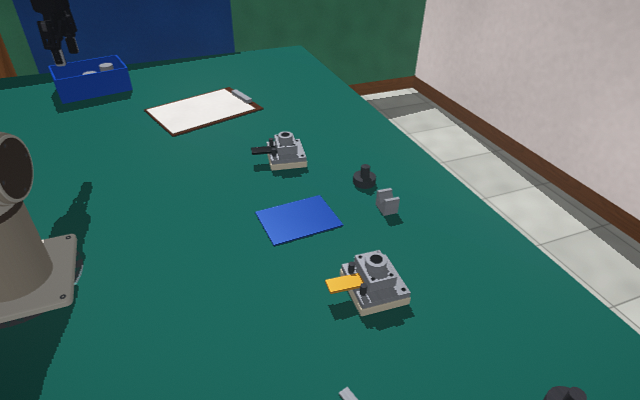

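The top view shows the brass strip at (419,236), under the block on the right-hand stand, with the mat at (318,228). The side view agrees, with the brass strip at (345,285). The black strip is at the left stand. I'm moving above the brass strip now.

```bash
python3 -m creep '[[[-30,-33,0],[0,0,0]],[[-30,-33,0],[0,0,0]],[[-30,-33,0],[0,0,0]],[[-30,-33,0],[0,0,0]],[[-30,-33,0],[0,0,0]],[[-30,-33,0],[0,0,0]],[[-30,-33,0],[0,0,0]],[[-30,-33,0],[0,0,0]],[[-30,-33,0],[0,0,0]]]'
python3 -m creep '[[[-30,-33,0],[0,0,0]],[[-30,-33,0],[0,0,0]],[[-30,-33,0],[0,0,0]],[[-30,-33,0],[0,0,0]],[[-30,-33,0],[0,0,0]],[[-30,-33,0],[0,0,0]],[[-30,-33,0],[0,0,0]],[[-30,-33,0],[0,0,0]],[[-30,-33,0],[0,0,0]],[[0,0,0],[0,0,0]]]'
cat > m.py <<'E'
from h import *
import sys
np.set_printoptions(precision=4,suppress=True)
p=shot("wrist"); W=depth(p); im=p["image"]
for q in("brass_strip","block"):
  for r in vision.place_of(net(p),q)[:2]:
    u,v=r["position"]; print(q,round(r["score"],2),np.round([u,v],1),atz(p,(u,v),0.033))
h=cv2.cvtColor(im,cv2.COLOR_BGR2HSV); m=cv2.inRange(h,(15,120,100),(35,255,255))
n,l,s,c=cv2.connectedComponentsWithStats(m); i=1+np.argmax(s[1:,4]); mm=(l==i)&(p["z_map"]>0)
P=W[mm]; print("n",mm.sum(),"bbox",s[i],"z",np.median(P[:,2]))
v,u=np.nonzero(l==i); Q=np.array([atz(p,(a,b),0.036)[:2] for a,b in zip(u,v)],np.float32)
(cx,cy),(w,hh),a=cv2.minAreaRect(Q*1000); bx=cv2.boxPoints(((cx,cy),(w,hh),a)); print("rect",cx,cy,w,hh,a); print(bx)
o=p["obs"]; print(o["clock"],o["eef_pos"],R.from_quat(o["tool_rot"]).as_matrix(),o["joint_pos"])
np.save("bp_%s.npy"%sys.argv[1],np.array([0]))
cv2.imwrite("pics/%s.png"%sys.argv[1],im)
E
python3 m.py w1
```

```text
clock: 1.82
eef_pos: [0.3142, 0.1243, 0.2316]
tool_rot: [0.131, 0.991, 0.0, 0.001]
ft_force: [1.1, 0.4, -0.6]
grip_width: 0.0853
grasp_force: 0.0
clock: 3.08
eef_pos: [0.4976, -0.234, 0.2303]
tool_rot: [0.133, 0.991, -0.0, -0.0]
ft_force: [-0.6, 0.4, -0.1]
grip_width: 0.0851
grasp_force: 0.0
brass_strip 0.73 [329.8 235.3] [ 0.5675 -0.2448  0.033 ]
block 0.73 [336.7 264.8] [ 0.6049 -0.2466  0.033 ]
n 1514 bbox [ 308  191   37   59 1518] z 0.03600109101856866
rect 548.4892578125 -243.75604248046875 30.151491165161133 64.196044921875 84.99454498291016
[[ 515.1983 -255.9737]
 [ 579.1495 -261.5749]
 [ 581.7802 -231.5384]
 [ 517.829  -225.9372]]
3.075 [ 0.4976 -0.234   0.2303] [[-0.9645  0.2639 -0.0003]
 [ 0.2639  0.9645 -0.0002]
 [ 0.0003 -0.0002 -1.    ]] [-0.4394  0.3408  0.1395  1.3697 -0.0003 -0.1723]
```

View pics/w1.png

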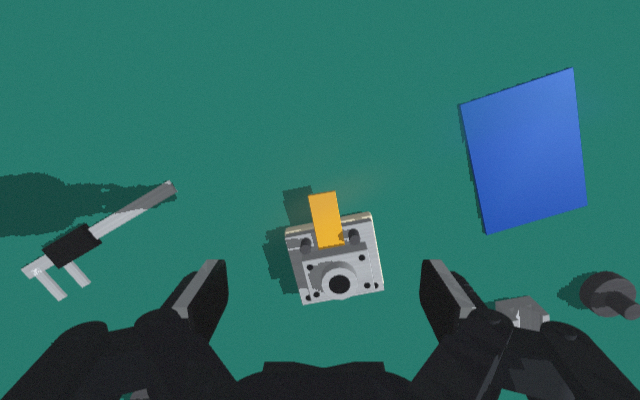

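The wrist view shows the strip's free end at (322,192), with the block and pins behind it and the strip's yaw about -5°. I'll align, descend to about 100 mm and look again.

```bash
python3 -m creep '[[[-17.5,0.5,20],[0,0,0]],[[-17.5,0.5,20],[0,0,0]],[[0,0,30],[0,0,-0.09]],[[0,0,30],[0,0,-0.09]],[[0,0,20],[0,0,0]],[[0,0,10],[0,0,0]],[[0,0,0],[0,0,0]]]' 60
python3 m.py w2
```

```text
clock: 4.1
eef_pos: [0.5305, -0.2388, 0.1013]
tool_rot: [0.041, 0.999, 0.0, -0.0]
ft_force: [-0.1, 0.1, 0.3]
grip_width: 0.0599
grasp_force: 0.0
brass_strip 0.87 [317.5 266.6] [ 0.5693 -0.2455  0.033 ]
block 0.56 [320.3 311.8] [ 0.607  -0.2467  0.033 ]
n 3793 bbox [ 295  195   45   88 3804] z 0.03605265510386138
rect 547.7178344726562 -243.88938903808594 30.030532836914062 64.65569305419922 85.08927154541016
[[ 514.2233 -256.0822]
 [ 578.6417 -261.6169]
 [ 581.2123 -231.6966]
 [ 516.794  -226.1619]]
4.1 [ 0.5305 -0.2388  0.1013] [[-0.9966  0.0827 -0.0008]
 [ 0.0827  0.9966  0.0004]
 [ 0.0008  0.0003 -1.    ]] [-0.423   0.4848  0.0125  1.0994  0.     -0.3402]
```

View pics/w2.png

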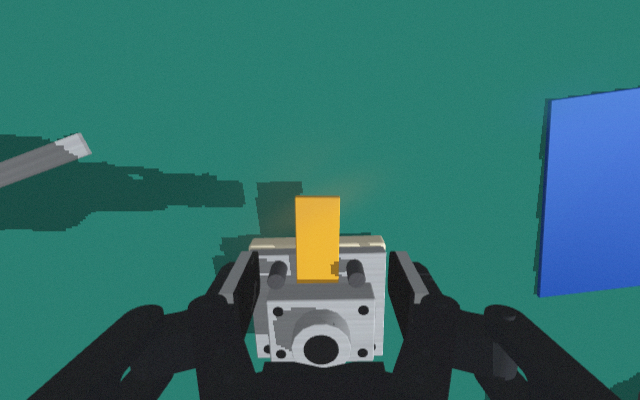

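The strip's free end spans columns 295–340 at row 197, nearly centred between the fingers. I'll check the lateral offset directly against the visible fingertips.

```bash
python3 - <<'E'
from h import *
np.set_printoptions(precision=4,suppress=True)
p=shot("wrist"); print(np.array(p["tool_from_camera"]),p["K"]); W=depth(p)
o=p["obs"]; M=R.from_quat(o["tool_rot"]).as_matrix(); T=(W-o["eef_pos"])@M
ok=(p["z_map"]>0)&(T[...,2]>-.03)&(T[...,2]<0.005)&(abs(T[...,1])<.07)&(abs(T[...,0])<.03)
for s in(-1,1):
    Q=T[ok&(np.sign(T[...,1])==s)]; print(s,len(Q),np.percentile(Q,[2,50,98],axis=0) if len(Q) else "")
E
```

```text
[[ 0.001  -0.9551 -0.2963  0.0752]
 [ 1.      0.0007  0.001   0.0004]
 [-0.0007 -0.2963  0.9551 -0.1427]
 [ 0.      0.      0.      1.    ]] [[330.1585   0.     323.3931]
 [  0.     330.1585 200.8882]
 [  0.       0.       1.    ]]
-1 1229 [[-0.0104 -0.0424 -0.0297]
 [ 0.0067 -0.0296 -0.0205]
 [ 0.0112 -0.0291 -0.0069]]
1 1236 [[-0.0102  0.0304 -0.0297]
 [ 0.0068  0.0309 -0.0205]
 [ 0.0113  0.0437 -0.007 ]]
```

```bash
python3 -m creep '[[[-0.5,-2,15],[0,0,0]],[[0,-2.2,20],[0,0,0]],[[0,0,20],[0,0,0]],[[0,0,15],[0,0,0]],[[0,0,12],[0,0,0]],[[0,0,7],[0,0,0]],[[0,0,0],[0,0,0]],[[0,0,0],[0,0,0]]]' 46
python3 - <<'E'
from h import *
np.set_printoptions(precision=4,suppress=True)
p=shot("wrist"); W=depth(p)
o=p["obs"]; M=R.from_quat(o["tool_rot"]).as_matrix(); T=(W-o["eef_pos"])@M
h=cv2.cvtColor(p["image"],cv2.COLOR_BGR2HSV); m=cv2.inRange(h,(15,120,100),(35,255,255))>0
Q=T[m&(p["z_map"]>0)]; print("strip tool",np.percentile(Q,[2,50,98],axis=0))
ok=~m&(p["z_map"]>0)&(T[...,2]>-.03)&(T[...,2]<-0.004)&(abs(T[...,1])<.07)&(abs(T[...,0])<.012)
for s in(-1,1):
    Q=T[ok&(np.sign(T[...,1])==s)]; print(s,len(Q),np.percentile(Q,[2,50,98],axis=0) if len(Q) else "")
cv2.imwrite("pics/w3.png",p["image"])
E
```

```text
clock: 5.3
eef_pos: [0.5315, -0.2442, 0.0129]
tool_rot: [0.042, 0.999, -0.0, 0.001]
ft_force: [-0.4, -0.6, 0.6]
grip_width: 0.0464
grasp_force: 0.0
strip tool [[-0.0369 -0.0128 -0.0244]
 [-0.0077  0.0013 -0.0231]
 [ 0.0151  0.0157 -0.0201]]
-1 1216 [[-0.0099 -0.0354 -0.0296]
 [ 0.0069 -0.024  -0.0196]
 [ 0.0112 -0.0222 -0.006 ]]
1 1220 [[-0.01    0.0234 -0.0295]
 [ 0.007   0.0252 -0.0197]
 [ 0.0112  0.0368 -0.0058]]
```

View pics/w3.png

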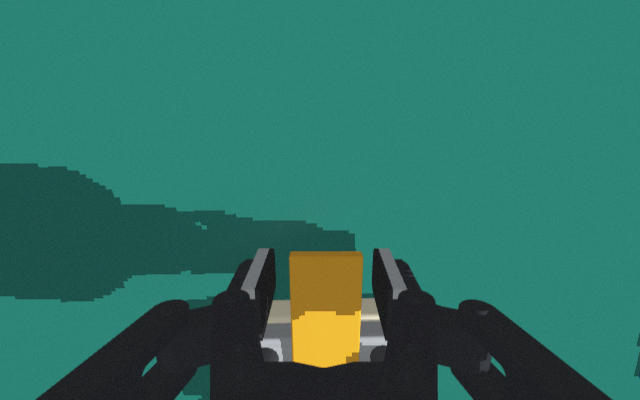

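The strip sits between the pads: edges at columns 290–362, pads at 272 and 375, so about 0.8 mm off centre. I'll correct that and close.

```bash
python3 -m creep '[[[0,0.8,0],[0,0,0]],[[0,0,0],[0,0,0]]]' 33
python3 -m creep '[[[0,0,0],[0,0,0]],[[0,0,0],[0,0,0]],[[0,0,0],[0,0,0]],[[0,0,0],[0,0,0]]]' 20; python3 -c "
from h import *
o=bot.get_obs();print(o['ft_force'],o['ft_torque'],o['eef_pos'],R.from_quat(o['tool_rot']).as_matrix())"
```

```text
clock: 5.6
eef_pos: [0.5313, -0.2432, 0.0127]
tool_rot: [0.042, 0.999, -0.0, 0.0]
ft_force: [0.2, 0.0, 0.4]
grip_width: 0.0329
grasp_force: 0.0
clock: 6.1
eef_pos: [0.5312, -0.2432, 0.0128]
tool_rot: [0.042, 0.999, -0.0, 0.0]
ft_force: [-1.5, 0.6, 5.3]
grip_width: 0.0284
grasp_force: 59.3
[-1.48726335  0.59892456  5.26614002] [ 0.0967769   0.28866461 -0.00952178] [ 0.5312459  -0.24322747  0.01282843] [[-9.96488860e-01  8.37235889e-02  5.58464811e-04]
 [ 8.37234616e-02  9.96488997e-01 -2.47585758e-04]
 [-5.77232807e-04 -1.99959842e-04 -9.99999813e-01]]
```

Grip is firm, but it presses the strip down with about 5 N. I'll relieve that with a small lift.

```bash
python3 -m creep '[[[0,0,-0.3],[0,0,0]],[[0,0,0],[0,0,0]]]'
```

```text
clock: 6.35
eef_pos: [0.5312, -0.2432, 0.0128]
tool_rot: [0.042, 0.999, -0.0, 0.0]
ft_force: [-1.7, -0.0, 4.2]
grip_width: 0.0285
grasp_force: 59.2
```

```bash
python3 -m creep '[[[0,0,-0.6],[0,0,0]],[[3,0,0],[0,0,0]],[[4,0,0],[0,0,0]],[[4,0,0],[0,0,0]],[[0,0,0],[0,0,0]]]'
```

```text
clock: 6.98
eef_pos: [0.5227, -0.2426, 0.0135]
tool_rot: [0.042, 0.999, -0.0, 0.003]
ft_force: [8.6, -1.7, -4.1]
grip_width: 0.0284
grasp_force: 59.5
```

```bash
python3 -m creep '[[[4,0,0.5],[0,0,0]],[[5,0,0],[0,0,0]],[[5,0,0],[0,0,0]],[[0,0,0],[0,0,0]]]'
python3 - <<'E'
from h import *
p=shot("side"); cv2.imwrite("pics/s2.png",cv2.resize(p["image"][220:340,280:460],None,fx=4,fy=4))
E
```

```text
clock: 7.48
eef_pos: [0.5084, -0.2415, 0.0133]
tool_rot: [0.042, 0.999, -0.0, 0.002]
ft_force: [5.1, -1.0, -1.4]
grip_width: 0.0288
grasp_force: 59.6
```

View pics/s2.png

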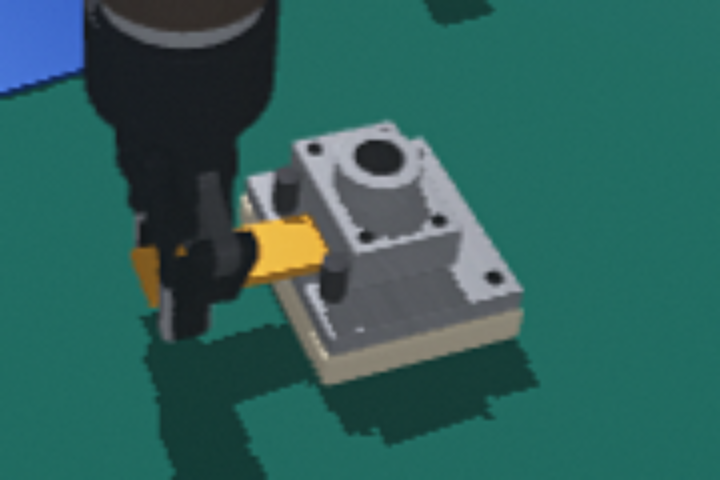

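The crop shows the strip (gripped at (200,260)) sliding out between the pins with the block against them and level. Continuing straight out.

```bash
python3 -m creep '[[[5,0,0.2],[0,0,0]],[[6,0,0],[0,0,0]],[[6,0,0],[0,0,0]],[[6,0,0],[0,0,0]],[[0,0,0],[0,0,0]]]'
python3 -m creep '[[[6,0,0],[0,0,0]],[[6,0,0],[0,0,0]],[[8,0,0],[0,0,0]],[[8,0,0],[0,0,0]],[[8,0,0],[0,0,0]],[[8,0,0],[0,0,0]],[[0,0,0],[0,0,0]]]'
python3 - <<'E'
from h import *
p=shot("side"); cv2.imwrite("pics/s3.png",cv2.resize(p["image"][200:340,240:460],None,fx=3.6,fy=3.6))
t=shot("top"); W=depth(t)
for q in("mat","block","brass_strip"):
  for r in vision.place_of(net(t),q)[:2]: print(q,r["score"],atz(t,r["position"],.03))
h=cv2.cvtColor(t["image"],cv2.COLOR_BGR2HSV); m=cv2.inRange(h,(105,150,80),(125,255,255)); n,l,s,c=cv2.connectedComponentsWithStats(m)
i=1+np.argmax(s[1:,4]); v,u=np.nonzero(l==i); print(s[i]); Q=np.array([atz(t,a,.004)[:2]*1000 for a in zip(u,v)],np.float32); print("mat",cv2.minAreaRect(Q))
o=bot.get_obs(); print(o["eef_pos"],R.from_quat(o["tool_rot"]).as_matrix(),o["ft_force"],o["ft_torque"])
E
```

```text
clock: 8.15
eef_pos: [0.4818, -0.2389, 0.0123]
tool_rot: [0.042, 0.999, 0.0, -0.001]
ft_force: [0.5, -1.1, 0.8]
grip_width: 0.0284
grasp_force: 59.9
clock: 9.02
eef_pos: [0.4384, -0.2352, 0.0124]
tool_rot: [0.042, 0.999, 0.0, -0.0]
ft_force: [-0.1, -0.0, -1.4]
grip_width: 0.0282
grasp_force: 59.7
mat 0.72 [ 0.53353362 -0.01164086  0.03      ]
block 0.67 [ 0.60359214 -0.24203643  0.03      ]
brass_strip 0.75 [ 0.47450392 -0.23437285  0.03      ]
[ 292  194   52   68 3332]
mat ((545.53759765625, -10.017120361328125), (159.0271453857422, 118.76219177246094), 3.380918502807617)
[ 0.43979148 -0.23556699  0.01259299] [[-9.96501155e-01  8.35776435e-02  4.75976062e-04]
 [ 8.35775530e-02  9.96501254e-01 -2.06973021e-04]
 [-4.91609061e-04 -1.66467940e-04 -9.99999865e-01]] [-0.08645131 -0.52532812 -1.76298556] [-0.00876635  0.07717695  0.00338064]
```

View pics/s3.png

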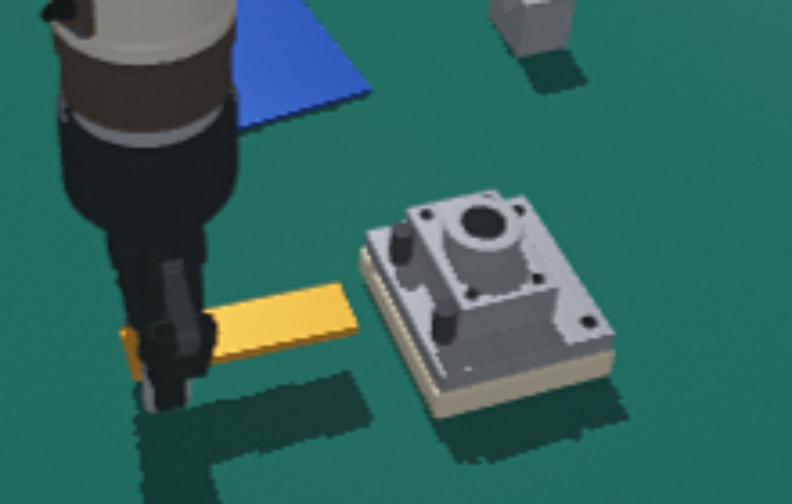

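The strip is clear and the block has sunk onto its stand at (480,290), still against the pins. My grip is deep: the fingertips reach about 13 mm below the strip, so I couldn't lay it down without a drop. I'll lift it, stand it upright on its far end on the bench in front of the robot, regrip it at the fingertips, then lay it down.

```bash
python3 -m creep '[[[0,0,-15],[0,0,0]],[[0,0,-25],[0,0,0]],[[0,0,-30],[0,0,0]],[[21,32,-14],[0,0,0]],[[21,32,-14],[0,0,0]],[[21,32,-14],[0,0,0]],[[21,32,-14],[0,0,0]],[[21,32,-14],[0,0,0]],[[21,32,-14],[0,0,0]],[[0,0,0],[0,0,0]]]'
python3 -m creep '[[[0,0,0],[0,0.15,0]],[[0,0,0],[0,0.15,0]],[[0,0,0],[0,0.15,0]],[[0,0,0],[0,0.15,0]],[[0,0,0],[0,0,0]]]'; python3 -c "
from h import *
o=bot.get_obs();print(o['joint_pos'],R.from_quat(o['tool_rot']).as_matrix())"
```

```text
clock: 10.52
eef_pos: [0.3296, -0.0322, 0.1683]
tool_rot: [0.04, 0.999, 0.0, 0.002]
ft_force: [0.6, -0.6, -2.0]
grip_width: 0.0287
grasp_force: 59.8
clock: 11.15
eef_pos: [0.3313, -0.0342, 0.1633]
tool_rot: [0.04, 0.954, 0.013, -0.298]
ft_force: [-0.2, 0.1, -0.8]
grip_width: 0.0285
grasp_force: 59.8
[-0.09658568  0.46043984 -0.05615283  1.65948342 -0.00682437 -0.01002462] [[-8.19397019e-01  8.43586893e-02 -5.66985130e-01]
 [ 6.93178890e-02  9.96435449e-01  4.80773048e-02]
 [ 5.69019820e-01  9.21879172e-05 -8.22323802e-01]]
```

Tilting works as predicted. By my estimate the arm needs the tool about 100 mm closer in to reach horizontal.

```bash
python3 -m creep '[[[20.5,0,14],[0,0,0]],[[20.5,0,14],[0,0,0]],[[20.5,0,14],[0,0,0]],[[20.5,0,14],[0,0,0]],[[0,0,0],[0,0.15,0]],[[0,0,0],[0,0.15,0]],[[0,0,0],[0,0.15,0]],[[0,0,0],[0,0,0]]]'; python3 -c "
from h import *
o=bot.get_obs();print(o['joint_pos'],R.from_quat(o['tool_rot']).as_matrix())"
```

```text
clock: 12.15
eef_pos: [0.2311, -0.0255, 0.1647]
tool_rot: [0.036, 0.864, 0.021, -0.501]
ft_force: [0.8, 0.1, -1.8]
grip_width: 0.0284
grasp_force: 59.8
[-0.09632309  0.64980638 -0.12407491  1.84818336 -0.01033992 -0.00616306] [[-4.94697344e-01  8.41880025e-02 -8.64977987e-01]
 [ 4.16073109e-02  9.96449865e-01  7.31881024e-02]
 [ 8.68068758e-01  2.16551919e-04 -4.96443938e-01]]
```

```bash
python3 -m creep '[[[0,0,0],[0,0.15,0]],[[0,0,0],[0,0.15,0]],[[0,0,0],[0,0.15,0]],[[0,0,0],[0,0.07,0]],[[0,0,0],[0,0,0]]]'; python3 -c "
from h import *
o=bot.get_obs();print(o['joint_pos'],R.from_quat(o['tool_rot']).as_matrix(),o['eef_pos'])
p=shot('side');cv2.imwrite('pics/s4.png',p['image'])"
```

```text
clock: 12.78
eef_pos: [0.2308, -0.0254, 0.1671]
tool_rot: [0.03, 0.709, 0.03, -0.704]
ft_force: [0.1, 0.9, -0.7]
grip_width: 0.0284
grasp_force: 59.9
[-9.51295509e-02  1.02554738e+00  1.68821717e-02  2.12645575e+00
 -1.09714167e-02 -1.79218589e-04] [[-6.45744889e-03  8.40578992e-02 -9.96439948e-01]
 [ 4.36132239e-04  9.96460866e-01  8.40568374e-02]
 [ 9.99979055e-01  1.08213146e-04 -6.47125548e-03]] [ 0.23081279 -0.02536847  0.16711185]
```

View pics/s4.png

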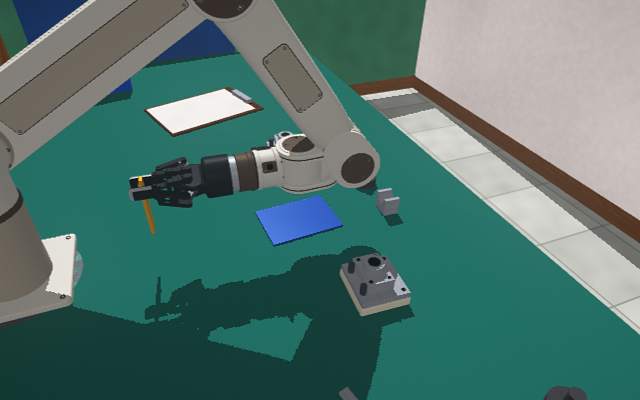

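The side view shows the strip hanging upright, from (143,182) to (153,233), with the tool horizontal, pointing back towards the base. Before setting it down I'll check the strip's lean in the grip.

```bash
cat > lean.py <<'E'
from h import *
np.set_printoptions(precision=4,suppress=True)
def fit(n):
    p=shot(n); o=p["obs"]; W=depth(p); M=R.from_quat(o["tool_rot"]).as_matrix(); T=(W-o["eef_pos"])@M
    h=cv2.cvtColor(p["image"],cv2.COLOR_BGR2HSV); m=(cv2.inRange(h,(12,100,50),(35,255,255))>0)&(p["z_map"]>0)&(np.abs(T[...,1])<.03)&(np.abs(T[...,2]+.02)<.03)
    m&=cv2.erode(m.astype(np.uint8),np.ones((3,3)))>0
    Q=T[m]; 
    if len(Q)<20: print(n,len(Q)); return
    c=np.median(Q,0); d=np.linalg.lstsq(np.c_[Q[:,0],np.ones(len(Q))],Q[:,2],rcond=None)[0]
    print(n,len(Q),"tool ext",np.percentile(Q,[2,50,98],axis=0).round(4).tolist(),"dz/dx",d)
fit("wrist"); fit("side"); fit("top")
o=bot.get_obs(); print(o["clock"],o["eef_pos"],o["ft_force"],o["ft_torque"])
E
python3 lean.py
```

```text
wrist 7224 tool ext [[-0.0357, -0.0133, -0.0245], [-0.0079, 0.0002, -0.0234], [0.0149, 0.014, -0.0212]] dz/dx [ 0.0092 -0.0233]
side 128 tool ext [[-0.0859, -0.0181, -0.0231], [-0.0419, -0.0148, -0.0215], [0.0151, 0.0036, -0.0185]] dz/dx [ 0.0073 -0.021 ]
top 67 tool ext [[-0.0496, -0.0101, -0.0241], [0.0089, 0.0017, -0.0238], [0.0167, 0.0127, -0.02]] dz/dx [ 0.0339 -0.0229]
12.975 [ 0.2312 -0.0253  0.1677] [ 0.5852 -0.0675 -1.8213] [-0.0812 -1.2605 -0.0242]
```

```bash
python3 -m creep '[[[-15,0,0],[0,0,0]],[[-20,0,0],[0,0,0]],[[-15,0,0],[0,0,0]],[[-10,0,0],[0,0,0]],[[-5,0,0],[0,0,0]],[[-2,0,0],[0,0,0]],[[0,0,0],[0,0,0]]]'
python3 -m creep '[[[-1.5,0,0],[0,0,0]],[[0,0,0],[0,0,0]]]';python3 -m creep '[[[-1.5,0,0],[0,0,0]],[[0,0,0],[0,0,0]]]'
```

```text
clock: 13.85
eef_pos: [0.2311, -0.0253, 0.0997]
tool_rot: [0.03, 0.707, 0.03, -0.706]
ft_force: [-0.5, 0.2, -0.7]
grip_width: 0.0281
grasp_force: 59.9
clock: 14.1
eef_pos: [0.2311, -0.0253, 0.0982]
tool_rot: [0.03, 0.707, 0.03, -0.706]
ft_force: [0.0, 0.3, -1.4]
grip_width: 0.0286
grasp_force: 59.9
clock: 14.35
eef_pos: [0.231, -0.0253, 0.0966]
tool_rot: [0.03, 0.707, 0.03, -0.706]
ft_force: [0.3, 0.3, -1.4]
grip_width: 0.0289
grasp_force: 59.9
```

```bash
python3 -m creep '[[[-0.8,0,0],[0,0,0]],[[0,0,0],[0,0,0]]]';python3 -m creep '[[[-0.8,0,0],[0,0,0]],[[0,0,0],[0,0,0]]]'|grep -E "eef|ft";python3 -m creep '[[[-0.6,0,0],[0,0,0]],[[0,0,0],[0,0,0]]]'|grep -E "eef|ft|rot"
```

```text
clock: 14.6
eef_pos: [0.231, -0.0253, 0.0958]
tool_rot: [0.03, 0.707, 0.03, -0.706]
ft_force: [0.3, 0.7, -1.5]
grip_width: 0.0287
grasp_force: 59.9
eef_pos: [0.231, -0.0253, 0.0952]
ft_force: [-0.2, 0.6, -0.9]
eef_pos: [0.2309, -0.0253, 0.0952]
tool_rot: [-0.03, -0.706, -0.03, 0.707]
ft_force: [0.2, 0.6, 4.2]
```

Contact: the end stands on the bench with about 5 N. I'll ease that off and open slightly.

```bash
python3 -m creep '[[[0.5,0,0],[0,0,0]],[[0,0,0],[0,0,0]]]'|grep -E "eef|ft";python3 -m creep '[[[0,0,0],[0,0,0]],[[0,0,0],[0,0,0]]]' 32; python3 lean.py
```

```text
eef_pos: [0.231, -0.0253, 0.0952]
ft_force: [0.5, -0.9, 2.9]
clock: 15.6
eef_pos: [0.2311, -0.0252, 0.0943]
tool_rot: [0.03, 0.707, 0.03, -0.706]
ft_force: [0.5, -0.0, 0.1]
grip_width: 0.0322
grasp_force: 0.0
wrist 7469 tool ext [[-0.0358, -0.0138, -0.0247], [-0.0072, 0.0002, -0.0235], [0.0157, 0.0139, -0.0214]] dz/dx [ 0.0055 -0.0234]
side 99 tool ext [[-0.0834, -0.0182, -0.0231], [-0.0418, -0.0151, -0.0214], [0.0157, 0.0056, -0.0186]] dz/dx [ 0.0044 -0.0211]
top 50 tool ext [[-0.0403, -0.011, -0.024], [0.0122, 0.0013, -0.0235], [0.0178, 0.0122, -0.0199]] dz/dx [ 0.0415 -0.0228]
15.75 [ 0.2311 -0.0252  0.0946] [-0.2072 -0.8467 -1.1246] [-0.1111 -1.0233  0.0872]
```

The strip stands freely. I'll back the tool off 11 mm and regrip near the fingertips.

```bash
python3 -m creep '[[[0,0,-2],[0,0,0]],[[0,0,-3],[0,0,0]],[[0,0,-3],[0,0,0]],[[0,0,-3],[0,0,0]],[[0,0,0],[0,0,0]]]'|grep -E "eef|ft";python3 -m creep '[[[0,0,0],[0,0,0]],[[0,0,0],[0,0,0]],[[0,0,0],[0,0,0]]]' 20
python3 lean.py
python3 - <<'E'
from h import *
p=shot("wrist"); o=p["obs"]; W=depth(p); M=R.from_quat(o["tool_rot"]).as_matrix(); T=(W-o["eef_pos"])@M
ok=(p["z_map"]>0)&(T[...,2]>-.03)&(T[...,2]<0.02)&(abs(T[...,1])<.035)&(abs(T[...,1])>.0145)&(abs(T[...,0])<.012)
Q=T[ok]; print(len(Q),np.percentile(Q[:,2],[50,90,95,99,100]))
E
```

```text
eef_pos: [0.2422, -0.0262, 0.0948]
ft_force: [0.2, 0.3, -0.6]
clock: 16.75
eef_pos: [0.242, -0.0262, 0.0948]
tool_rot: [0.03, 0.707, 0.03, -0.706]
ft_force: [0.9, -0.1, -0.4]
grip_width: 0.0283
grasp_force: 58.9
wrist 7274 tool ext [[-0.0462, -0.0131, -0.0132], [-0.0131, 0.0006, -0.0121], [0.0152, 0.0139, -0.0105]] dz/dx [ 0.0082 -0.0119]
side 105 tool ext [[-0.0872, -0.0178, -0.0118], [-0.0427, -0.0147, -0.0098], [0.0159, 0.0047, -0.0059]] dz/dx [ 0.014  -0.0092]
top 50 tool ext [[-0.0397, -0.0094, -0.0129], [0.0127, 0.0014, -0.0123], [0.0189, 0.012, -0.0087]] dz/dx [ 0.0484 -0.0116]
16.9 [ 0.242  -0.0262  0.0948] [ 0.31    0.6909 -1.019 ] [-0.0735 -1.2425  0.0396]
1593 [-0.01974718 -0.00953777 -0.00774502 -0.00496902 -0.00351561]
```

Regripped with the tips only about 2 mm past the underside. Now I'll bring the tool back upright.

```bash
python3 -m creep '[[[5,0,0],[0,0,0]],[[8,0,0],[0,0,0]],[[0,0,0],[0,-0.1,0]],[[0,0,0],[0,-0.15,0]],[[0,0,0],[0,-0.15,0]],[[0,0,0],[0,-0.15,0]],[[0,0,0],[0,-0.15,0]],[[0,0,0],[0,-0.15,0]],[[0,0,0],[0,0,0]]]'
python3 -m creep '[[[0,0,0],[0,-0.15,0]],[[0,0,0],[0,-0.15,0]],[[0,0,0],[0,-0.15,0]],[[0,0,0],[0,-0.15,0]],[[0,0,0],[0,-0.121,0]],[[0,0,0],[0,0,0]]]'; python3 -c "
from h import *
o=bot.get_obs();print(o['joint_pos'],R.from_quat(o['tool_rot']).as_matrix())"; python3 lean.py
```

```text
clock: 18.08
eef_pos: [0.241, -0.0261, 0.11]
tool_rot: [0.039, 0.936, 0.015, -0.35]
ft_force: [-0.3, -0.1, -1.0]
grip_width: 0.028
grasp_force: 59.2
clock: 18.82
eef_pos: [0.2392, -0.0259, 0.1074]
tool_rot: [0.042, 0.999, 0.0, -0.002]
ft_force: [0.7, 0.3, -1.3]
grip_width: 0.0279
grasp_force: 59.3
[-1.07858888e-01 -1.74699794e-01 -7.74157097e-01  9.74661999e-01
 -3.77128480e-05 -2.39566139e-02] [[-9.96476778e-01  8.38038755e-02 -3.30771806e-03]
 [ 8.38032742e-02  9.96482267e-01  3.20223462e-04]
 [ 3.32291836e-03  4.18976404e-05 -9.99994478e-01]]
wrist 7249 tool ext [[-0.047, -0.013, -0.0129], [-0.0134, 0.0005, -0.0118], [0.0149, 0.0141, -0.0104]] dz/dx [-0.0036 -0.0118]
side 414 tool ext [[-0.0905, -0.0166, -0.0125], [-0.0505, -0.004, -0.0107], [-0.0122, 0.0091, -0.0087]] dz/dx [-0.0074 -0.011 ]
top 348 tool ext [[-0.0914, -0.011, -0.0152], [-0.0631, 0.0004, -0.0113], [-0.0351, 0.0124, -0.008]] dz/dx [-0.0103 -0.012 ]
18.975 [ 0.2428 -0.0263  0.108 ] [ 0.805  -0.906  -1.2953] [-0.042   0.0174 -0.0027]
```

```bash
python3 -m creep '[[[-29,4.6,0],[0,0,0]],[[-29,4.6,0],[0,0,0]],[[-29,4.6,0],[0,0,0]],[[-29,4.6,0],[0,0,0]],[[-29,4.6,5],[0,0,0]],[[-29,4.6,10],[0,0,0]],[[-29,4.6,15],[0,0,0]],[[-29,4.6,15],[0,0,0]],[[-29,4.6,12],[0,0,0]],[[0,0,10],[0,0,0]],[[0,0,0],[0,0,0]]]'
python3 - <<'E'
from h import *
np.set_printoptions(precision=4,suppress=True)
p=shot("wrist"); t=shot("top")
for n,q in(("w",p),("t",t)):
  h=cv2.cvtColor(q["image"],cv2.COLOR_BGR2HSV); W=depth(q)
  b=(cv2.inRange(h,(105,150,60),(125,255,255))>0)&(q["z_map"]>0)&(abs(W[...,2]-.004)<.01); s=(cv2.inRange(h,(15,100,80),(35,255,255))>0)&(q["z_map"]>0)
  for k,m in(("mat",b),("strip",s)):
    Q=W[m]; print(n,k,m.sum(),"z",np.median(Q[:,2]),cv2.minAreaRect((Q[:,:2]*1000).astype(np.float32)))
print(p["obs"]["eef_pos"])
cv2.imwrite("pics/w5.png",p["image"])
E
```

```text
clock: 20.35
eef_pos: [0.5039, -0.0067, 0.0385]
tool_rot: [0.042, 0.999, -0.0, -0.003]
ft_force: [-0.8, -0.8, -1.5]
grip_width: 0.0282
grasp_force: 59.3
w mat 19927 z 0.004059305450484579 ((545.0687255859375, -11.045356750488281), (159.1935272216797, 121.82080841064453), 3.2661681175231934)
w strip 7845 z 0.05009516950919743 ((521.607666015625, -7.8832244873046875), (31.045568466186523, 67.33446502685547), 84.44219970703125)
t mat 0 z nan ((0.0, 0.0), (0.0, 0.0), 0.0)
t strip 12 z 0.0052723065237711975 ((400.923828125, 605.4830322265625), (205.68280029296875, 221.53939819335938), 17.644479751586914)
[ 0.5039 -0.0067  0.0385]
  return _methods._mean(a, axis=axis, dtype=dtype,
  ret = ret.dtype.type(ret / rcount)
```

View pics/w5.png

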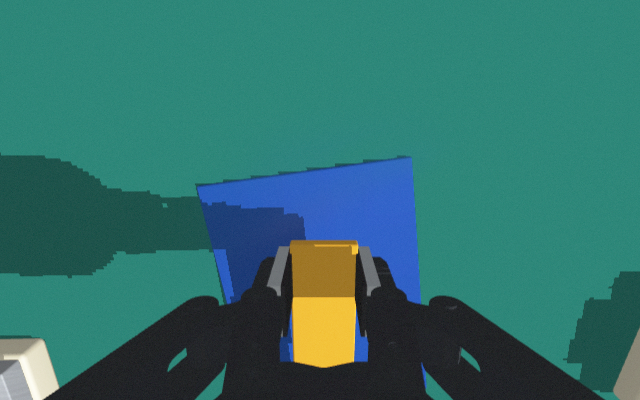

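The wrist view shows the strip (columns 290–358) level over the mat, lined up with its middle. Lowering now.

```bash
python3 -m creep '[[[-2,-3,8],[0,0,0]],[[0,0,8],[0,0,0]],[[0,0,5],[0,0,0]],[[0,0,3],[0,0,0]],[[0,0,1],[0,0,0]],[[0,0,0],[0,0,0]]]'|grep -E "eef|ft"
python3 -m creep '[[[0,0,1],[0,0,0]],[[0,0,0],[0,0,0]]]'|grep -E "eef|ft";python3 -m creep '[[[0,0,0.8],[0,0,0]],[[0,0,0],[0,0,0]]]'|grep -E "eef|ft"
```

```text
eef_pos: [0.5074, -0.0099, 0.0162]
ft_force: [0.1, 0.1, -1.2]
eef_pos: [0.5074, -0.0099, 0.0152]
ft_force: [0.9, 0.3, -2.2]
eef_pos: [0.5073, -0.01, 0.0143]
ft_force: [-0.8, 0.1, -1.1]
```

```bash
python3 -m creep '[[[1,2.5,1],[0,0,0]],[[0,0,1],[0,0,0]],[[0,0,0],[0,0,0]]]'|grep -E "eef|ft";python3 -m creep '[[[0,0,0.8],[0,0,0]],[[0,0,0],[0,0,0]]]'|grep -E "eef|ft";python3 -m creep '[[[0,0,0.8],[0,0,0]],[[0,0,0],[0,0,0]]]'|grep -E "eef|ft";python3 -m creep '[[[0,0,0.6],[0,0,0]],[[0,0,0],[0,0,0]]]'|grep -E "eef|ft"; python3 lean.py
```

```text
eef_pos: [0.5064, -0.0073, 0.0122]
ft_force: [0.8, 0.2, -1.2]
eef_pos: [0.5065, -0.0074, 0.0115]
ft_force: [-0.4, 0.4, -2.0]
eef_pos: [0.5065, -0.0074, 0.0107]
ft_force: [0.2, 0.5, -1.2]
eef_pos: [0.5065, -0.0074, 0.0101]
ft_force: [1.0, 0.4, -1.1]
wrist 7241 tool ext [[-0.047, -0.013, -0.0129], [-0.0137, 0.0004, -0.0117], [0.0149, 0.0141, -0.0103]] dz/dx [-0.0032 -0.0117]
side 247 tool ext [[-0.0887, -0.0164, -0.0127], [-0.0539, -0.0047, -0.0106], [0.0102, 0.0086, -0.0083]] dz/dx [-0.0095 -0.011 ]
top 0
22.975 [ 0.5066 -0.0074  0.0102] [-0.0146 -0.9941 -1.4292] [-0.0284  0.0518 -0.0104]
```

```bash
for i in 1; do python3 -m creep '[[[0,0,0.6],[0,0,0]],[[0,0,0],[0,0,0]]]'|grep -E "eef|ft";python3 -m creep '[[[0,0,0.6],[0,0,0]],[[0,0,0],[0,0,0]]]'|grep -E "eef|ft";python3 -m creep '[[[0,0,0.5],[0,0,0]],[[0,0,0],[0,0,0]]]'|grep -E "eef|ft"; done
```

```text
eef_pos: [0.5065, -0.0074, 0.0095]
ft_force: [-0.0, -0.3, -1.4]
eef_pos: [0.5065, -0.0074, 0.0089]
ft_force: [0.5, 0.6, -1.0]
eef_pos: [0.5065, -0.0074, 0.0084]
ft_force: [-0.4, 0.1, -1.8]
```

```bash
python3 -m creep '[[[0,0,0.6],[0,0,0]],[[0,0,0],[0,0,0]]]'|grep -E "eef|ft";python3 -m creep '[[[0,0,0.6],[0,0,0]],[[0,0,0],[0,0,0]]]'|grep -E "eef|ft"; python3 -c "
from h import *
p=shot('side');cv2.imwrite('pics/s6.png',cv2.resize(p['image'][150:260,220:370],None,fx=5,fy=5))"
```

```text
eef_pos: [0.5065, -0.0074, 0.0078]
ft_force: [0.4, 1.0, -1.7]
eef_pos: [0.5065, -0.0074, 0.0072]
ft_force: [0.1, 0.2, -1.2]
```

View pics/s6.png

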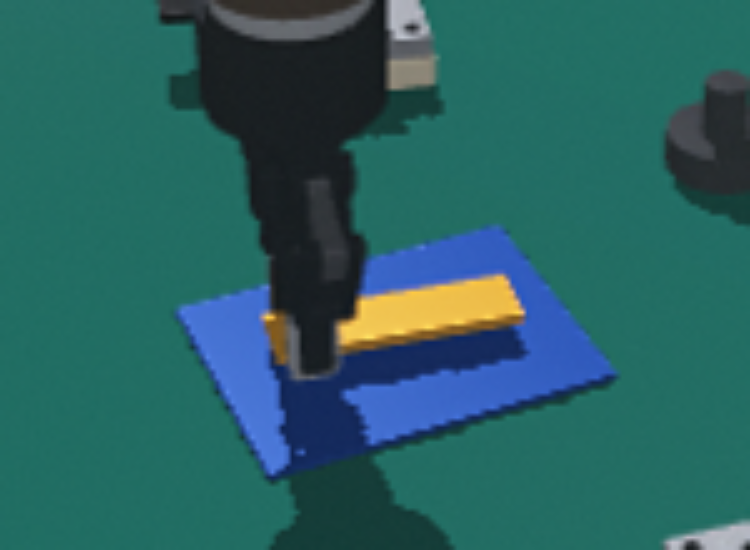

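The crop shows the strip still a few mm above the mat, with a shadow gap beneath it. I had the sign of the tip offset wrong: contact is due at a TCP height near 0–1 mm. Lowering further.

```bash
python3 -m creep '[[[0,0,2],[0,0.015,0]],[[0,0,2],[0,0,0]],[[0,0,1],[0,0,0]],[[0,0,0],[0,0,0]]]'|grep -E "eef|ft";python3 -m creep '[[[0,0,0.6],[0,0,0]],[[0,0,0],[0,0,0]]]'|grep -E "eef|ft";python3 -m creep '[[[0,0,0.6],[0,0,0]],[[0,0,0],[0,0,0]]]'|grep -E "eef|ft";python3 -m creep '[[[0,0,0.5],[0,0,0]],[[0,0,0],[0,0,0]]]'|grep -E "eef|ft"
```

```text
eef_pos: [0.5071, -0.0074, 0.0039]
ft_force: [-1.9, -0.3, 11.2]
eef_pos: [0.5072, -0.0074, 0.0039]
ft_force: [-4.1, -0.4, 15.1]
eef_pos: [0.5071, -0.0074, 0.0038]
ft_force: [-7.5, 0.1, 19.4]
eef_pos: [0.5071, -0.0074, 0.0038]
ft_force: [-7.4, 0.3, 24.3]
```

The fingertips touch the mat while the strip is still about 6 mm up. I can avoid any drop by laying the strip with its gripped end just past the mat's near edge, tips down to the bench. There I can take a very shallow grip and carry it to the middle.

```bash
python3 -m creep '[[[0,0,-5],[0,0,0]],[[0,0,-8],[0,0,0]],[[20,0,0],[0,0,0]],[[20,0,0],[0,0,0]],[[20,0,0],[0,0,0]],[[0,0,4],[0,0,0]],[[0,0,0],[0,0,0]]]'|grep -E "clock|eef|ft"
python3 - <<'E'
from h import *
np.set_printoptions(precision=4,suppress=True)
p=shot("wrist"); o=p["obs"]; h=cv2.cvtColor(p["image"],cv2.COLOR_BGR2HSV); W=depth(p); M=R.from_quat(o["tool_rot"]).as_matrix(); T=(W-o["eef_pos"])@M
b=(cv2.inRange(h,(105,120,40),(125,255,255))>0)&(abs(W[...,2]-.004)<.006); Q=T[b&(abs(T[...,1])<.06)]
print(b.sum(),"mat tool x max",np.percentile(Q[:,0],[98,99.5]) if len(Q) else "", o["eef_pos"],M[2])
E
```

```text
clock: 26.4
eef_pos: [0.4478, -0.0024, 0.0102]
ft_force: [-0.2, -0.4, -1.9]
1632 mat tool x max [-0.0113 -0.0108] [ 0.4478 -0.0024  0.0102] [ 0.0132  0.     -0.9999]
```

```bash
python3 -m creep '[[[6,0,3],[0,0,0]],[[0,0,4],[0,0,0]],[[0,0,1.6],[0,0,0]],[[0,0,0],[0,0,0]]]'|grep -E "clock|eef|ft"; python3 -m creep '[[[0,0,0.6],[0,0,0]],[[0,0,0],[0,0,0]]]'|grep -E "clock|eef|ft"
```

```text
clock: 26.95
eef_pos: [0.4407, -0.0018, 0.0017]
ft_force: [-0.2, -0.6, -1.0]
clock: 27.2
eef_pos: [0.4408, -0.0018, 0.0013]
ft_force: [-0.1, -0.2, -2.1]
```

```bash
python3 -m creep '[[[0,0,0.5],[0,0.012,0]],[[0,0,0.3],[0,0,0]],[[0,0,0],[0,0,0]]]'|grep -E "clock|eef|ft|rot"; python3 -m creep '[[[0,0,0],[0,0,0]],[[0,0,0],[0,0,0]]]' 31; python3 -c "
from h import *
p=shot('wrist');o=p['obs'];W=depth(p);h=cv2.cvtColor(p['image'],cv2.COLOR_BGR2HSV)
m=(cv2.inRange(h,(15,100,80),(35,255,255))>0)&(p['z_map']>0);print(np.percentile(W[m][:,2],[5,25,50,75,95]))"
```

```text
clock: 27.58
eef_pos: [0.4412, -0.0018, 0.0006]
tool_rot: [0.042, 0.999, 0.001, -0.013]
ft_force: [0.7, -0.3, -0.9]
clock: 27.82
eef_pos: [0.4408, -0.0018, 0.0006]
tool_rot: [0.042, 0.999, 0.001, -0.013]
ft_force: [0.2, 0.2, -0.9]
grip_width: 0.031
grasp_force: 0.0
[0.00894479 0.00965674 0.01004849 0.01043273 0.0109998 ]
```

The strip now lies flat on the mat (top at 10 mm). I'll raise the fingers for a fingertip-only grip.

```bash
python3 -m creep '[[[0,0,-1],[0,-0.026,0]],[[0,0,-1.4],[0,0,0]],[[0,0,0],[0,0,0]]]'|grep -E "clock|eef|ft|rot"; python3 -m creep '[[[0,0,0],[0,0,0]],[[0,0,0],[0,0,0]],[[0,0,0],[0,0,0]]]' 20; python3 -m creep '[[[0,0,-3],[0,0,0]],[[0,0,-4],[0,0,0]],[[0,0,0],[0,0,0]]]'; python3 lean.py
```

```text
clock: 28.25
eef_pos: [0.4408, -0.0018, 0.0032]
tool_rot: [0.042, 0.999, 0.0, 0.0]
ft_force: [0.2, -0.7, 0.0]
clock: 28.62
eef_pos: [0.4408, -0.0018, 0.0031]
tool_rot: [0.042, 0.999, 0.0, 0.0]
ft_force: [-0.9, -0.1, 5.2]
grip_width: 0.0279
grasp_force: 58.9
clock: 29.0
eef_pos: [0.4409, -0.0018, 0.01]
tool_rot: [0.042, 0.999, 0.0, 0.0]
ft_force: [-0.5, -0.4, -2.2]
grip_width: 0.0277
grasp_force: 59.2
wrist 7266 tool ext [[-0.0521, -0.0129, -0.0076], [-0.0158, 0.0004, -0.0064], [0.0145, 0.0141, -0.005]] dz/dx [-0.0034 -0.0065]
side 272 tool ext [[-0.0893, -0.0162, -0.0073], [-0.0527, -0.0042, -0.0053], [-0.0154, 0.0092, -0.0032]] dz/dx [-0.0092 -0.0058]
top 0
29.15 [ 0.4407 -0.0018  0.0098] [-0.1066 -0.1155 -0.9909] [ 0.0022  0.0385 -0.0308]
```

```bash
python3 -m creep '[[[-15,0,0],[0,0,0]],[[-25,0,0],[0,0,0]],[[-20,0,0],[0,0,0]],[[-5,0,3],[0,0,0]],[[0,0,1.5],[0,0,0]],[[0,0,0],[0,0,0]]]'|grep -E "clock|eef|ft|grasp"; python3 -m creep '[[[0,0,0.6],[0,0,0]],[[0,0,0],[0,0,0]]]'|grep -E "eef|ft"; python3 -m creep '[[[0,0,0.5],[0,0,0]],[[0,0,0],[0,0,0]]]'|grep -E "clock|eef|ft"
```

```text
clock: 29.9
eef_pos: [0.5039, -0.0072, 0.0048]
ft_force: [-0.4, -0.4, -2.0]
grasp_force: 59.2
eef_pos: [0.5051, -0.0072, 0.0048]
ft_force: [0.1, -0.2, -1.6]
clock: 30.4
eef_pos: [0.5055, -0.0073, 0.0043]
ft_force: [0.8, 1.0, -0.7]
```

```bash
python3 -m creep '[[[0,0,0.5],[0,0,0]],[[0,0,0],[0,0,0]]]'|grep -E "eef|ft"; python3 -m creep '[[[0,0,0],[0,0,0]],[[0,0,0],[0,0,0]],[[0,0,0],[0,0,0]]]' 40; python3 -m creep '[[[0,0,-5],[0,0,0]],[[0,0,-20],[0,0,0]],[[0,0,-40],[0,0,0]],[[40,0,-45],[0,0,0]],[[50,0,-45],[0,0,0]],[[50,0,-30],[0,0,0]],[[0,0,0],[0,0,0]]]' 60|grep -E "clock|eef|ft"
python3 - <<'E'
from h import *
np.set_printoptions(precision=4,suppress=True)
p=shot("top"); q=shot("side"); w=shot("wrist")
for n,x in(("w",w),("t",p)):
  h=cv2.cvtColor(x["image"],cv2.COLOR_BGR2HSV); W=depth(x)
  for k,lo,hi in(("mat",(105,150,60),(125,255,255)),("strip",(15,120,100),(35,255,255))):
    m=cv2.inRange(h,lo,hi); c,l,s,_=cv2.connectedComponentsWithStats(m); i=1+np.argmax(s[1:,4]); m=(l==i)&(x["z_map"]>0); Q=W[m]; print(n,k,m.sum(),"z",np.percentile(Q[:,2],[10,50,90]),cv2.minAreaRect((Q[:,:2]*1000).astype(np.float32)))
for r in vision.place_of(net(p),"block")[:2]: print(r["score"],atz(p,r["position"],.03))
cv2.imwrite("pics/end.png",q["image"])
E
```

```text
eef_pos: [0.5056, -0.0073, 0.004]
ft_force: [-0.5, 0.6, 1.5]
clock: 31.02
eef_pos: [0.5057, -0.0073, 0.0038]
tool_rot: [0.042, 0.999, 0.0, 0.0]
ft_force: [0.9, -0.3, -0.3]
grip_width: 0.0403
grasp_force: 0.0
clock: 31.9
eef_pos: [0.3683, 0.0043, 0.1883]
ft_force: [-0.4, -0.7, -0.2]
w mat 8313 z [0.0033 0.0042 0.005 ] ((483.67816162109375, -14.071609497070312), (249.45883178710938, 120.86898803710938), 3.269353151321411)
w strip 2096 z [0.0093 0.0102 0.011 ] ((480.3683776855469, -4.3191986083984375), (29.54827117919922, 241.5657196044922), 85.30671691894531)
t mat 2015 z [0.0014 0.0043 0.007 ] ((518.0833129882812, -11.233291625976562), (215.9292449951172, 119.15420532226562), 3.190617561340332)
t strip 543 z [0.0076 0.0103 0.013 ] ((504.4898376464844, -6.484121322631836), (29.209606170654297, 190.5539093017578), 85.51922607421875)
0.7 [ 0.6091 -0.2444  0.03  ]
```

View pics/end.png

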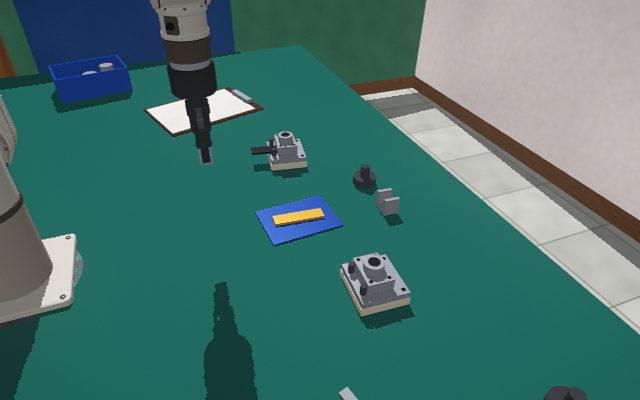

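The final view shows the brass strip flat in the middle of the mat at (298,216), the block on its stand at (375,280) and the other block untouched at (287,150).

```bash
python3 -c "
from workcell import workorder
print(workorder.job_done())"
```

```text
the job is handed in; nothing more can be done
None
```

I drew the brass strip out, the block settled on its stand against the pins, and the strip now lies flat in the middle of the blue mat; I regripped it twice on the way (stood on end on the bench, then laid at the mat's near edge), did not touch the other block, and handed the job in at about 32 s with no verdict returned.

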